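# Index the kitting carousel and clamp it

## Robot

A 7-joint arm with a two-finger parallel gripper is mounted at the origin on the work surface. World frame = base frame: x ahead of the robot, y to its left, z up, the work surface at z = 0. Lengths are in m, angles in rad, forces in N, time in s.
With the tool pointing down it reaches from about 0.425 to 0.975 m from the base axis. Payload 16.7 kg.
Tool frame: the origin (TCP) lies midway between the tips of the shut fingers; the grasp point (between the pads) lies 19 mm behind it (robot.pinch_z is the distance from the TCP to the grasp point, in m); z points along the fingers, y is the line along which they close (so a half turn about z gives the same grasp; the last joint's range is limited). The gripper opens to 85 mm and grips with 20 to 120 N. Pads are 22 mm wide; open, the fingers measure 114 mm over their backs; the gripper's body (76 mm by 85 mm) begins 54 mm behind the grasp point. The pads swing forward as they close: fully open they stand 13 mm farther back than shut.
Start: joints at [1.192, 0.426, 0.074, 1.606, -0.034, 1.111, -0.067], TCP at [0.154, -0.657, 0.231] pointing down, gripper open.
Joint ranges: [-2.85, 2.85], [-0.5, 2.14], [-1.23, 1.37], [0.21, 2.46], [-1.02, 4.16], [0.16, 2.05], [-2.73, 2.73]. Speed limits (rad/s): [1.89, 1.89, 2.39, 2.39, 3.01, 3.01, 3.01].

## Interface

Orientations are given as a rotation vector (axis times angle).
In Python, from workcell import robot gives the robot as it stands.
- The arm moves only by the tool drive_tool, never from a script. Its argument "targets" is a list of rows, each a list of 5 numbers: the shift along the tool's x, y, z in fractions of the full range, 1 being 1000 mm, then the turn about the tool's z in parts of the range, where 1.0 means 2 pi rad, then the finger opening in mm, from 0 to 85.4. In form: [[x, y, z, yaw, fingers], ...]. A call has 1 to 20 rows; each row is the pose to reach, as a shift and turn from the pose commanded when the call began, along the tool's axes at that moment; what a row does not reach only later rows make up. A row lasts 1/10 s, in which the tool goes at most 50 mm and 8.59 degrees, less where a joint would pass 70% of its speed; a pose out of reach is approached as far as the arm can. A call with a gripper value outside its range is refused whole. The fingers move at their own pace and stop on an object; "grip_force" is the grip in N (left out, the last holds). Time passes only in rows, so rows that repeat a pose let the fingers close. It gives the time, the measured TCP pose, the force, the opening and the grip force at its end, in the units of the state.
- robot.read_state(): the state, without advancing time (a new reading comes with each control period).
- robot.get_image(name): name is "scene" or "side" or "wrist"; returns a dict with "frame" (400x640x3 uint8, red, green, blue), "fov_y" (degrees; the focal length in pixels is half the picture's height over the tangent of half this angle, whatever the lens; pixels are square), "cx", "cy" (the principal point, pixels), "distortion" ([k1, k2, p1, p2, k3] as OpenCV has them; the pictures are not rectified), "cam_to_world" (4x4, takes a point from camera to world coordinates). Camera axes: x right, y down, z forward; pixel columns grow to the right and rows downward; lengths in m; the calibration is good to about 2 mm. A picture is of the moment at which its call begins. There is no depth.
- robot.close_job(): hands the job in; it is judged then, once.
Trained networks look in the newest picture that a camera, given by its name, has taken for a name from the list of things; names that differ only in an ending like _2 or _b are one class to them, and where a whole thing is asked for, a point or a joint stands for the part that bears it (a point fixed in the world has none). Each returns a list of dicts, best first, with "p" (0 to 1); they miss things now and then, are a little off and sometimes report something else, mostly with a low value. They report only what shows in the picture. A call takes as long as a camera call.
- robot.silhouettes(camera, name): "mask" (400x640 bool, what is visible of it) and "extent" ([left, top, width, height] in pixels, round what is visible of it).
- robot.pinpoint(camera, name): "location" ([row, column] in pixels: a listed point, or the origin of a listed thing).
The state is a dict: "time": time; "joint_pos": joint angles; "joint_velocities": joint speeds; "joint_efforts": joint torques, N m; "tool_pos": TCP position; "eef_rot": TCP orientation; "force": force on the tool from outside, world axes, zero at the start; "torque": the same for the moment, N m; "opening": finger opening in m; "finger_force": force on a finger pad.
Only numpy, scipy, OpenCV 4.12 (cv2) and the standard library are available. Lean on these libraries where they do the work, as an engineer would, in place of code of your own. Each camera call takes 0.05 s, during which the arm holds its last target. There are 200 camera calls.

## Task

Gently push the carousel's disc anticlockwise (seen from above), without gripping it, until the hidden index roller drops into the next notch and holds the disc there, and not further round to the notch after it. Then push the red-balled clamp lever all the way over to lock the disc, and leave the other things on the bench alone.

Things in the scene. Friction and masses are not known exactly. Their poses are not given: they have to be found in the camera images.
- carousel: Fixed kitting carousel, origin on the bench at the centre of its round black drum (310 mm across, 32 mm high); z up is the disc's axis. In its own frame the clamp's grey bracket (34 mm along x, 85 mm high) stands just outside the disc at x 0, y +191 to +207 mm.
- hub (a point): Centre of the flat top of the steel hub (44 mm across) on the disc's axis, 87 mm above the bench. Around it on the disc sit six blue and grey part bins, tops 76 mm above the bench, reaching no farther than 97 mm from the axis: the outer track where the posts stand is free.
- disc (a joint): Turn of the aluminium disc in rad, anticlockwise from above positive; between 0 and 0.15 at the start. Disc 330 mm across, top 42 mm above the bench. It carries six upright round posts, one orange, five black, every 60 degrees, 130 mm from the axis, to push it by. In the carousel's frame the orange post bears -105 degrees plus this value. Turning it takes 1 to 2 N at a post.
- index_roller (a joint): Hidden sprung roller in the drum, m: about 0.004 to 0.005 riding on the index ring, 0 to -0.001 down in a notch. A notch every 60 degrees; at the start the disc is between two. The next lies anywhere in disc values 0.45 to 0.85, nothing shows where. There the push falls away, the disc jumps up to 12 mm ahead at the post, then resists; above about 8 N at the post it runs on.
- orange_post (a point): Centre of the top of the orange post on the disc, 100 mm above the bench; the post is 16 mm thick and stands 58 mm up from the disc's top.
- clamp_lever (a joint): Swing of the clamp lever in rad: 0 to 0.12 at the start (open, leaning to the carousel's -x), 1.1 at its hard stop (locked, leaning to the carousel's +x). It stays where it is left. Push it over: it needs about 2 N at the ball, some 2 N more in the last 0.2 rad, where its rubber cam grips the disc.
- lever_pivot (a point): Pivot of the clamp lever, 178 mm from the axis along the carousel's +y, 80 mm above the bench; the lever turns about the carousel's y axis.
- lever_ball (a point): Centre of the red ball (28 mm across) at the free end of the steel lever (12 mm thick), 85 mm from the pivot.
- parts_bin: Loose blue open bin, 160 x 110 x 75 mm, origin under its centre. Leave alone.
- tape_reel: Loose white reel lying flat, 120 mm across, 14 mm high, origin under its centre. Leave alone.
- carton: Loose cardboard carton, 120 x 90 x 60 mm, origin under its centre. Leave alone.
- cleaner_can: Loose upright can with a yellow band, 56 mm across, 120 mm high, origin under its centre. Leave alone.

How it is judged:
By the outcome, as a careful person would: the job done as asked, in the order asked, and still so for the second after the job is handed in, with the robot touching nothing.
It also fails if it takes over 72 s, if anything falls off the work surface, if the arm or the gripper's body presses on something with over 40 N, if the wrist force passes 120 N, or if a joint passes its speed limit or range.

## Working session

There is one attempt and no reset: what is moved stays moved. The work goes in short steps, Python scripts to look and compute and a tool call to move; the robot and the scene stay as the last step left them, time stands still between calls to the robot, and variables do not carry over. Pictures are saved under pics/ and viewed, at most 10 in all, crops included, and the job is handed in when it is done.

Besides the shell and the picture viewer there is one more tool, called after ">>>" as name([rows], argument=value, ...), one row to a line, values as JSON. drive_tool: Moves the arm, as the interface text tells. Its arguments: {"type":"object","properties":{"targets":{"type":"array"},"grip_force":{"type":"number"}},"required":["targets"]}

```bash
mkdir -p pics
cat > h.py <<'E'
import numpy as np, cv2
from workcell import robot
from scipy.spatial.transform import Rotation as R
def cam(n):
    d=robot.get_image(n); h=d["frame"].shape[0]; f=h/2/np.tan(np.radians(d["fov_y"])/2)
    d["K"]=np.array([[f,0,d["cx"]],[0,f,d["cy"]],[0,0,1.]]); d["D"]=np.array(d["distortion"],float); d["T"]=np.array(d["cam_to_world"]); return d
def ray(d,rc):
    p=cv2.undistortPoints(np.array([[[rc[1],rc[0]]]],float),d["K"],d["D"])[0,0]
    v=d["T"][:3,:3]@np.array([p[0],p[1],1]); return d["T"][:3,3],v/np.linalg.norm(v)
def tri(rs):
    A=0;b=0
    for o,v in rs:
        P=np.eye(3)-np.outer(v,v);A=A+P;b=b+P@o
    x=np.linalg.solve(A,b); return x,[np.linalg.norm((np.eye(3)-np.outer(v,v))@(x-o))for o,v in rs]
def atz(r,z): o,v=r; return o+v*(z-o[2])/v[2]
def proj(d,X):
    Ti=np.linalg.inv(d["T"]); p=cv2.projectPoints(np.array([X],float),cv2.Rodrigues(Ti[:3,:3])[0],Ti[:3,3],d["K"],d["D"])[0][0,0]; return p[::-1]
E
cat > m.py <<'E'
from h import *
import sys
z=dict(hub=.087,orange_post=.1,lever_pivot=.08,lever_ball=None,carousel=0,parts_bin=0,tape_reel=0,carton=0,cleaner_can=0)
names=["hub","orange_post","lever_pivot","lever_ball","carousel"]+(["parts_bin","tape_reel","carton","cleaner_can"] if len(sys.argv)>1 else [])
C={}
for c in ["scene","side"]:
    C[c]=cam(c)
    if len(sys.argv)>1: cv2.imwrite(f"pics/{c}{sys.argv[1]}.png",C[c]["frame"][:,:,::-1])
for n in names:
    rs=[]
    for c in C:
        r=robot.pinpoint(c,n)
        if r:
            ry=ray(C[c],r[0]["location"]);rs.append(ry)
            print(n,c,[(np.round(q["location"]),round(q["p"],2)) for q in r[:2]], "" if z[n] is None else np.round(atz(ry,z[n]),3))
    if len(rs)==2: x,e=tri(rs);print("   tri",np.round(x,4),np.round(e,4))
s=robot.read_state();print({k:np.round(s[k],3) for k in["time","tool_pos","eef_rot","force","opening"]})
print(R.from_rotvec(s["eef_rot"]).as_matrix().round(3))
E
python3 m.py 1
```

```text
hub scene [(array([204., 323.]), 0.58)] [0.561 0.026 0.087]
hub side [(array([210., 323.]), 0.92)] [0.557 0.005 0.087]
   tri [0.5558 0.0262 0.0786] [0.0039 0.0039]
orange_post scene [(array([205., 277.]), 0.98)] [ 0.554 -0.106  0.1  ]
orange_post side [(array([226., 322.]), 0.66), (array([188., 312.]), 0.42)] [ 0.547 -0.115  0.1  ]
   tri [ 0.5471 -0.1054  0.0947] [0.0005 0.0005]
lever_pivot scene [(array([192., 378.]), 0.62)] [0.532 0.203 0.08 ]
lever_pivot side [(array([188., 312.]), 0.67)] [0.525 0.185 0.08 ]
   tri [0.5245 0.205  0.0721] [0.0025 0.0025]
lever_ball scene [(array([162., 370.]), 0.67)] 
carousel scene [(array([224., 319.]), 0.64)] [0.541 0.02  0.   ]
carousel side [(array([232., 322.]), 0.93)] [0.551 0.008 0.   ]
   tri [5.484e-01 1.610e-02 2.000e-04] [0.005 0.005]
parts_bin scene [(array([199., 454.]), 0.62)] [0.518 0.48  0.   ]
parts_bin side [(array([176., 309.]), 0.87)] [0.519 0.443 0.   ]
   tri [ 0.5168  0.479  -0.0095] [0.008 0.008]
tape_reel scene [(array([216., 171.]), 0.75), (array([206., 320.]), 0.43)] [ 0.399 -0.417  0.   ]
tape_reel side [(array([319., 273.]), 0.81)] [ 0.395 -0.421  0.   ]
   tri [ 0.3948 -0.418  -0.0026] [0.0001 0.0001]
carton scene [(array([278., 198.]), 0.98)] [ 0.692 -0.34   0.   ]
carton side [(array([292., 381.]), 0.68)] [ 0.701 -0.329  0.   ]
   tri [ 0.6997 -0.339   0.0081] [0.0003 0.0003]
cleaner_can scene [(array([250., 171.]), 0.84)] [ 0.563 -0.412  0.   ]
cleaner_can side [(array([315., 332.]), 0.83)] [ 0.555 -0.415 -0.   ]
   tri [ 0.556  -0.4121 -0.0044] [0.0014 0.0014]
{'time': np.float64(1.0), 'tool_pos': array([ 0.154, -0.657,  0.231]), 'eef_rot': array([-3.121, -0.36 , -0.   ]), 'force': array([-0.54 ,  1.489,  0.223]), 'opening': np.float64(0.085)}
[[ 0.974  0.228  0.   ]
 [ 0.228 -0.974  0.   ]
 [ 0.    -0.    -1.   ]]
```

View pics/scene1.png

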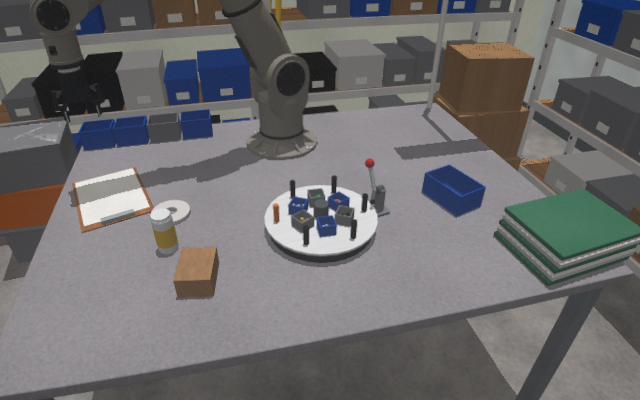

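View pics/side1.png

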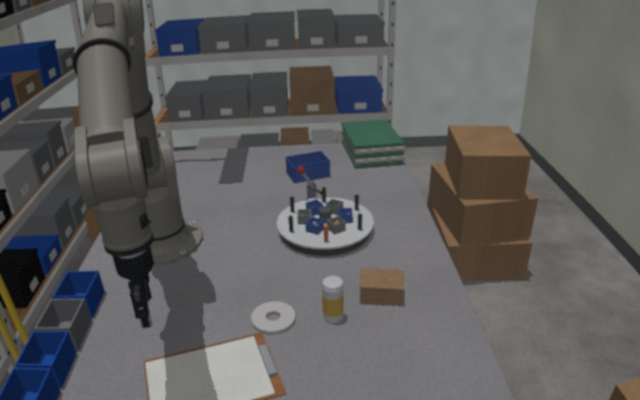

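The scene view shows the carousel at (321,215), orange post at (277,210), and the red ball at (370,163) leaning towards the robot. The side view shows the carousel at (325,222), post at (326,232) and ball at (300,170). The detections match, so I'll go overhead for a close look.

The rows are not in the units I measure in: shifts go in shares of 1000 mm and turns go in shares of 2 pi rad. I convert before sending: -540 mm / 1000 = -0.54, -170 mm / 1000 = -0.17.

>>> drive_tool([
  [0.313,-0.17,-0.1,0,0],
  [0.313,-0.17,-0.1,0,0],
  [0.313,-0.17,-0.1,0,0],
  [0.313,-0.17,-0.1,0,0],
  [0.313,-0.17,-0.1,0,0],
  [0.313,-0.17,-0.1,0,0],
  [0.313,-0.17,-0.1,0,0],
  [0.313,-0.17,-0.1,0,0],
  [0.482,-0.54,-0.19,0,0],
  [0.482,-0.54,-0.19,0,0],
  [0.482,-0.54,-0.19,0,0],
  [0.482,-0.54,-0.19,0,0],
  [0.482,-0.54,-0.19,0,0],
  [0.482,-0.54,-0.19,0,0],
  [0.482,-0.54,-0.19,0,0],
  [0.482,-0.54,-0.19,0,0],
  [0.482,-0.54,-0.19,0,0],
  [0.482,-0.54,-0.19,0,0],
  [0.482,-0.54,-0.19,0,0],
  [0.482,-0.54,-0.19,0,0],
], grip_force=20)

```text
time: 3.0
tool_pos: [0.4999, -0.023, 0.421]
eef_rot: [3.121, 0.357, -0.001]
force: [-0.3, 0.0, -0.2]
opening: -0.0002
finger_force: 0.0
```

```bash
cat > w.py <<'E'
from h import *
import sys
z=dict(hub=.087,orange_post=.1,lever_pivot=.08,lever_ball=.152)
d=cam("wrist");cv2.imwrite(f"pics/w{sys.argv[1]}.png",d["frame"][:,:,::-1])
print("cam",d["T"][:3,3].round(3),d["T"][:3,2].round(2))
for n in z:
    r=robot.pinpoint("wrist",n)
    if r: print(n,[(np.round(q["location"]),round(q["p"],2)) for q in r[:2]],atz(ray(d,r[0]["location"]),z[n]).round(4))
s=robot.read_state();print({k:np.round(s[k],3) for k in["time","tool_pos","eef_rot","force","opening","joint_pos"]})
E
python3 w.py 1
```

```text
cam [ 0.575 -0.005  0.563] [-0.29 -0.07 -0.95]
hub [(array([102., 299.]), 0.6)] [0.5583 0.0204 0.087 ]
orange_post [(array([126., 388.]), 0.8)] [ 0.5563 -0.1036  0.1   ]
lever_pivot [(array([ 96., 172.]), 0.81)] [0.5275 0.1951 0.08  ]
lever_ball [(array([134., 149.]), 0.74)] [0.4844 0.188  0.152 ]
{'time': np.float64(3.25), 'tool_pos': array([ 0.5  , -0.022,  0.421]), 'eef_rot': array([-3.121, -0.359,  0.   ]), 'force': array([0.827, 0.735, 0.064]), 'opening': np.float64(-0.0), 'joint_pos': array([ 0.318,  0.038, -0.413,  1.692,  0.016,  1.415, -1.439])}
```

View pics/w1.png

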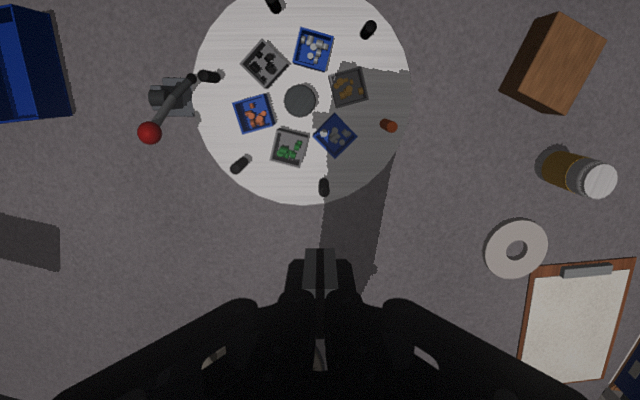

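The wrist view shows the hub at (300,100), orange post at (388,126), ball at (149,132) and lever pivot near (195,80). This agrees with the measurements: centre about (0.557,0.02), carousel yaw about 10°. I'll go in behind the orange post.

Scaled: 200 mm / 1000 = 0.2, 91 mm / 1000 = 0.091.

>>> drive_tool([
  [-0.009,0.091,0.2,0,0],
  [-0.009,0.091,0.2,0,0],
  [-0.009,0.091,0.2,0,0],
  [-0.009,0.091,0.2,0,0],
  [-0.009,0.091,0.2,0,0],
  [-0.009,0.091,0.2,0,0],
  [-0.009,0.091,0.2,0,0],
  [-0.009,0.091,0.2,0,0],
])

```text
time: 4.05
tool_pos: [0.5129, -0.1117, 0.223]
eef_rot: [3.12, 0.361, 0.004]
force: [-0.1, 0.1, 0.4]
opening: 0.0002
finger_force: 0.0
```

```bash
python3 w.py 2
```

```text
cam [ 0.588 -0.093  0.365] [-0.29 -0.07 -0.95]
hub [(array([100., 175.]), 0.57)] [0.5589 0.0184 0.087 ]
orange_post [(array([140., 329.]), 0.76)] [ 0.5571 -0.1082  0.1   ]
{'time': np.float64(4.3), 'tool_pos': array([ 0.512, -0.112,  0.222]), 'eef_rot': array([3.12e+00, 3.61e-01, 2.00e-03]), 'force': array([ 0.005,  0.315, -0.124]), 'opening': np.float64(-0.0), 'joint_pos': array([ 0.397,  0.21 , -0.346,  1.934,  0.084,  1.01 , -1.328])}
```

View pics/w2.png

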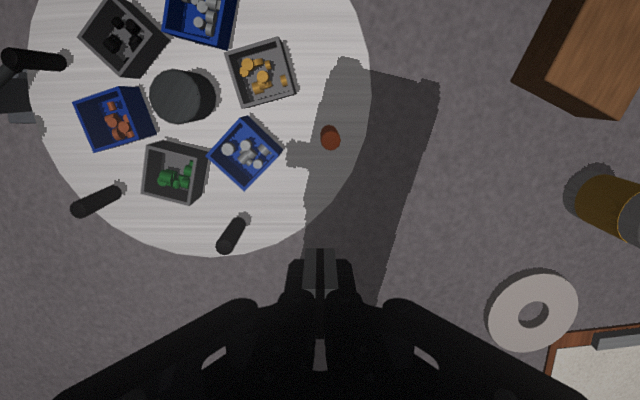

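The post is at (330,137) in this view, at (0.557,-0.108). The fingers are behind it with a clear way down, and the two wrist heights agree.

Scaled: 157 mm / 1000 = 0.157, 130 mm / 1000 = 0.13, 14 degrees / 360 = 0.0389.

>>> drive_tool([
  [0,0,0.045,0.0194,0],
  [0,0,0.09,0.0389,0],
  [0,0,0.13,0.0389,0],
  [0,0,0.157,0.0389,0],
  [0,0,0.157,0.0389,0],
  [0,0,0.157,0.0389,0],
])

```text
time: 4.9
tool_pos: [0.5124, -0.1121, 0.065]
eef_rot: [-3.141, 0.022, 0.0]
force: [0.5, 0.3, -0.0]
opening: 0.0003
finger_force: 0.0
```

```bash
cat > arc.py <<'E'
# rows from current commanded pose along arc: arc.py beta_end n yawlag
from h import *
import sys
be,n=float(sys.argv[1]),int(sys.argv[2]); rr=float(sys.argv[3]) if len(sys.argv)>3 else .134
c=np.array([.5585,.019]); s=robot.read_state(); p=np.array(s["tool_pos"]); M=R.from_rotvec(s["eef_rot"]).as_matrix()
q=p[:2]-c; b=np.degrees(np.arctan2(q[1],q[0])); r=np.hypot(*q); y=np.degrees(np.arctan2(M[1,0],M[0,0]))
print("time",s["time"],"beta",b.round(1),"r",r.round(4),"toolx",y.round(1),"z",p[2].round(4),"F",np.round(s["force"],1))
out=[]
for t in np.linspace(0,1,n+1)[1:]:
    bb=b+(be-b)*t; r2=r+(rr-r)*t; P=c+r2*np.array([np.cos(np.radians(bb)),np.sin(np.radians(bb))])
    d=M.T@np.array([*(P-p[:2]),0])*1e3
    ye=be+98; out.append([round(d[0],1),round(d[1],1),0,round(-(ye-y)*t,1),0])
print(out)
E
python3 arc.py -92 20
```

```text
time 4.9 beta -109.4 r 0.139 toolx -0.8 z 0.065 F [ 0.5  0.3 -0. ]
[[np.float64(2.1), np.float64(0.4), 0, np.float64(-0.3), 0], [np.float64(4.2), np.float64(0.8), 0, np.float64(-0.7), 0], [np.float64(6.2), np.float64(1.2), 0, np.float64(-1.0), 0], [np.float64(8.3), np.float64(1.5), 0, np.float64(-1.4), 0], [np.float64(10.4), np.float64(1.8), 0, np.float64(-1.7), 0], [np.float64(12.5), np.float64(2.0), 0, np.float64(-2.0), 0], [np.float64(14.6), np.float64(2.2), 0, np.float64(-2.4), 0], [np.float64(16.7), np.float64(2.4), 0, np.float64(-2.7), 0], [np.float64(18.8), np.float64(2.6), 0, np.float64(-3.1), 0], [np.float64(20.8), np.float64(2.7), 0, np.float64(-3.4), 0], [np.float64(22.9), np.float64(2.8), 0, np.float64(-3.7), 0], [np.float64(25.0), np.float64(2.9), 0, np.float64(-4.1), 0], [np.float64(27.1), np.float64(2.9), 0, np.float64(-4.4), 0], [np.float64(29.1), np.float64(2.9), 0, np.float64(-4.8), 0], [np.float64(31.2), np.float64(2.8), 0, np.float64(-5.1), 0], [np.float64(33.3), np.float64(2.8), 0, np.float64(-5.5), 0], [np.float64(35.3), np.float64(2.7), 0, np.float64(-5.8), 0], [np.float64(37.4), np.float64(2.5), 0, np.float64(-6.1), 0], [np.float64(39.4), np.float64(2.4), 0, np.float64(-6.5), 0], [np.float64(41.5), np.float64(2.2), 0, np.float64(-6.8), 0]]
```

Scaled: 40 mm / 1000 = 0.04, 2.9 mm / 1000 = 0.0029, -7 degrees / 360 = -0.0194.

>>> drive_tool([
  [0.002,0.0004,0,0,0],
  [0.004,0.0008,0,-0.0028,0],
  [0.006,0.0012,0,-0.0028,0],
  [0.008,0.0015,0,-0.0028,0],
  [0.01,0.0018,0,-0.0056,0],
  [0.012,0.002,0,-0.0056,0],
  [0.014,0.0022,0,-0.0056,0],
  [0.016,0.0024,0,-0.0083,0],
  [0.018,0.0026,0,-0.0083,0],
  [0.02,0.0027,0,-0.0083,0],
  [0.022,0.0028,0,-0.0111,0],
  [0.024,0.0029,0,-0.0111,0],
  [0.026,0.0029,0,-0.0111,0],
  [0.028,0.0029,0,-0.0139,0],
  [0.03,0.0029,0,-0.0139,0],
  [0.032,0.0028,0,-0.0139,0],
  [0.034,0.0028,0,-0.0167,0],
  [0.036,0.0026,0,-0.0167,0],
  [0.038,0.0025,0,-0.0167,0],
  [0.04,0.0024,0,-0.0194,0],
])

```text
time: 6.9
tool_pos: [0.5509, -0.1163, 0.064]
eef_rot: [3.136, 0.168, -0.004]
force: [-5.6, -5.8, 2.2]
opening: -0.0002
finger_force: 3.5
```

```bash
python3 arc.py -83 10; python3 w.py 3
```

```text
time 6.9 beta -93.2 r 0.1355 toolx 6.1 z 0.064 F [-5.6 -5.8  2.2]
[[np.float64(2.4), np.float64(0.2), 0, np.float64(-0.9), 0], [np.float64(4.8), np.float64(0.4), 0, np.float64(-1.8), 0], [np.float64(7.2), np.float64(0.5), 0, np.float64(-2.7), 0], [np.float64(9.6), np.float64(0.6), 0, np.float64(-3.5), 0], [np.float64(12.0), np.float64(0.7), 0, np.float64(-4.4), 0], [np.float64(14.4), np.float64(0.7), 0, np.float64(-5.3), 0], [np.float64(16.8), np.float64(0.7), 0, np.float64(-6.2), 0], [np.float64(19.2), np.float64(0.6), 0, np.float64(-7.1), 0], [np.float64(21.6), np.float64(0.5), 0, np.float64(-8.0), 0], [np.float64(24.0), np.float64(0.3), 0, np.float64(-8.9), 0]]
cam [ 0.628 -0.107  0.206] [-0.3  -0.03 -0.95]
orange_post [(array([268., 304.]), 0.87)] [ 0.569  -0.1082  0.1   ]
{'time': np.float64(7.15), 'tool_pos': array([ 0.552, -0.115,  0.064]), 'eef_rot': array([-3.137, -0.169,  0.   ]), 'force': array([-1.996, -1.174, -0.474]), 'opening': np.float64(-0.0), 'joint_pos': array([ 0.333,  0.471, -0.3  ,  1.975,  0.204,  0.725, -1.553])}
```

View pics/w3.png

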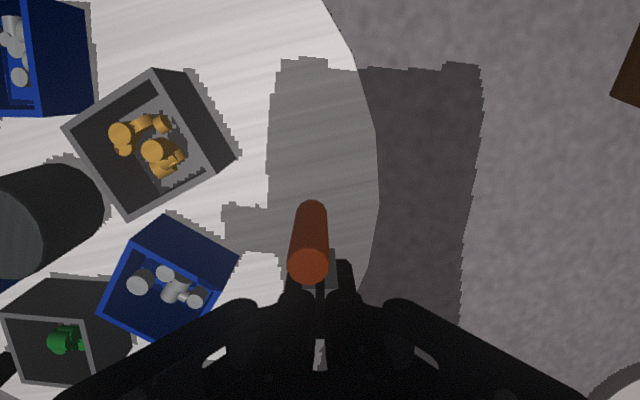

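The orange post at (308,250) touches the finger fronts, slightly to the inner side. The disc is at about 0.17 rad. I'll continue on the arc and bias inward.

Scaled: 23.5 mm / 1000 = 0.0235, 22.5 mm / 1000 = 0.0225, -9 degrees / 360 = -0.025.

>>> drive_tool([
  [0.0015,-0.0006,0,-0.0014,0],
  [0.003,-0.0012,0,-0.0028,0],
  [0.0045,-0.0018,0,-0.0056,0],
  [0.006,-0.0024,0,-0.0056,0],
  [0.0075,-0.003,0,-0.0083,0],
  [0.009,-0.0032,0,-0.0083,0],
  [0.0105,-0.0034,0,-0.0111,0],
  [0.012,-0.0036,0,-0.0111,0],
  [0.0135,-0.0038,0,-0.0139,0],
  [0.015,-0.004,0,-0.0139,0],
  [0.0165,-0.0042,0,-0.0167,0],
  [0.018,-0.0044,0,-0.0167,0],
  [0.0195,-0.0046,0,-0.0194,0],
  [0.021,-0.0048,0,-0.0222,0],
  [0.0225,-0.005,0,-0.0222,0],
  [0.0235,-0.0052,0,-0.025,0],
  [0.0235,-0.0052,0,-0.025,0],
])

```text
time: 8.85
tool_pos: [0.5745, -0.1081, 0.0642]
eef_rot: [3.114, 0.415, -0.001]
force: [-2.4, -3.7, 0.5]
opening: 0.0001
finger_force: 1.8
```

```bash
python3 arc.py -76 8 .131; python3 w.py 4
```

```text
time 8.85 beta -82.8 r 0.1281 toolx 15.2 z 0.0642 F [-2.4 -3.7  0.5]
[[np.float64(1.8), np.float64(0.6), 0, np.float64(-0.9), 0], [np.float64(3.7), np.float64(1.2), 0, np.float64(-1.7), 0], [np.float64(5.6), np.float64(1.7), 0, np.float64(-2.6), 0], [np.float64(7.4), np.float64(2.3), 0, np.float64(-3.4), 0], [np.float64(9.3), np.float64(2.8), 0, np.float64(-4.3), 0], [np.float64(11.2), np.float64(3.2), 0, np.float64(-5.1), 0], [np.float64(13.2), np.float64(3.7), 0, np.float64(-6.0), 0], [np.float64(15.1), np.float64(4.1), 0, np.float64(-6.8), 0]]
cam [ 0.649 -0.087  0.206] [-0.29 -0.08 -0.95]
hub [(array([247.,  11.]), 0.92)] [0.5599 0.0202 0.087 ]
orange_post [(array([264., 325.]), 0.93)] [ 0.5946 -0.1041  0.1   ]
{'time': np.float64(9.1), 'tool_pos': array([ 0.575, -0.108,  0.064]), 'eef_rot': array([ 3.114e+00,  4.140e-01, -1.000e-03]), 'force': array([-3.147, -3.889, -1.06 ]), 'opening': np.float64(0.0), 'joint_pos': array([ 0.34 ,  0.502, -0.335,  1.926,  0.234,  0.752, -1.435])}
```

Post centred on the fingers and bearing about -74°, so the disc is near 0.37. From here I'll use small steps and watch the force.

Scaled: 5 mm / 1000 = 0.005, 4 mm / 1000 = 0.004, -2.2 degrees / 360 = -0.0061.

>>> drive_tool([
  [0.001,0.0001,0,-0.0014,0],
  [0.002,0.0002,0,-0.0028,0],
  [0.003,0.0004,0,-0.0039,0],
  [0.004,0.0005,0,-0.005,0],
  [0.005,0.0006,0,-0.0061,0],
  [0.005,0.0006,0,-0.0061,0],
])

```text
time: 9.7
tool_pos: [0.5797, -0.1071, 0.0643]
eef_rot: [3.105, 0.474, -0.0]
force: [-3.4, -3.6, -1.3]
opening: -0.0001
finger_force: 1.8
```

Scaled: 5 mm / 1000 = 0.005, 4 mm / 1000 = 0.004, -1.8 degrees / 360 = -0.005.

>>> drive_tool([
  [0.001,0.0001,0,-0.0014,0],
  [0.002,0.0002,0,-0.0028,0],
  [0.003,0.0004,0,-0.0039,0],
  [0.004,0.0005,0,-0.005,0],
  [0.005,0.0006,0,-0.0061,0],
  [0.005,0.0006,0,-0.0061,0],
])

```text
time: 10.3
tool_pos: [0.5848, -0.106, 0.0643]
eef_rot: [-3.096, -0.534, -0.0]
force: [-1.3, -2.2, -0.8]
opening: -0.0
finger_force: 1.4
```

```bash
cat > p.py <<'E'
from h import *
d=cam("wrist"); r=robot.pinpoint("wrist","orange_post"); s=robot.read_state(); M=R.from_rotvec(s["eef_rot"]).as_matrix()
P=atz(ray(d,r[0]["location"]),.1); q=P[:2]-[.559,.0195]; p=np.array(s["tool_pos"])
g=(M.T@(P-p))*1e3; F=M.T@np.array(s["force"])
print("t",s["time"],"post",P.round(4),"r",np.hypot(*q).round(4),"disc~",round(np.arctan2(q[1],q[0])+np.radians(95),3),"gap tool xy",g[:2].round(1),"Ftool",F.round(1),"p",r[0]["p"])
E
python3 p.py; python3 arc.py -60 2
```

```text
t 10.4 post [ 0.6035 -0.1008  0.1   ] r 0.1283 disc~ 0.441 gap tool xy [19.2  1.5] Ftool [-3.   2.5  0.2] p 0.91
time 10.4 beta -78.1 r 0.1276 toolx 19.6 z 0.0644 F [-2.  -3.3 -0.2]
[[np.float64(20.2), np.float64(4.3), 0, np.float64(-9.2), 0], [np.float64(41.2), np.float64(5.3), 0, np.float64(-18.4), 0]]
```

Scaled: 4 mm / 1000 = 0.004, 3 mm / 1000 = 0.003, -1.8 degrees / 360 = -0.005.

>>> drive_tool([
  [0.001,0.0001,0,-0.0011,0],
  [0.002,0.0002,0,-0.0025,0],
  [0.003,0.0004,0,-0.0036,0],
  [0.004,0.0005,0,-0.005,0],
  [0.004,0.0005,0,-0.005,0],
])

```text
time: 10.9
tool_pos: [0.5887, -0.105, 0.0644]
eef_rot: [-3.087, -0.583, 0.0]
force: [-2.3, -3.2, 0.4]
opening: -0.0
finger_force: 1.7
```

Scaled: 4 mm / 1000 = 0.004, 3 mm / 1000 = 0.003, -1.8 degrees / 360 = -0.005.

>>> drive_tool([
  [0.001,0.0001,0,-0.0011,0],
  [0.002,0.0002,0,-0.0025,0],
  [0.003,0.0004,0,-0.0036,0],
  [0.004,0.0005,0,-0.005,0],
  [0.004,0.0005,0,-0.005,0],
])

```text
time: 11.4
tool_pos: [0.5926, -0.1041, 0.0644]
eef_rot: [3.077, 0.631, -0.0]
force: [-2.5, -2.9, 0.9]
opening: -0.0001
finger_force: 1.9
```

Scaled: 4 mm / 1000 = 0.004, 3 mm / 1000 = 0.003, -1.8 degrees / 360 = -0.005.

>>> drive_tool([
  [0.001,0.0001,0,-0.0011,0],
  [0.002,0.0002,0,-0.0025,0],
  [0.003,0.0004,0,-0.0036,0],
  [0.004,0.0005,0,-0.005,0],
  [0.004,0.0005,0,-0.005,0],
])

```text
time: 11.9
tool_pos: [0.5967, -0.1029, 0.0644]
eef_rot: [-3.067, -0.679, -0.001]
force: [-0.3, -3.4, 0.6]
opening: -0.0003
finger_force: 1.2
```

Scaled: 4 mm / 1000 = 0.004, 3 mm / 1000 = 0.003, -1.8 degrees / 360 = -0.005.

>>> drive_tool([
  [0.001,0.0001,0,-0.0011,0],
  [0.002,0.0002,0,-0.0025,0],
  [0.003,0.0004,0,-0.0036,0],
  [0.004,0.0005,0,-0.005,0],
  [0.004,0.0005,0,-0.005,0],
])

```text
time: 12.4
tool_pos: [0.6004, -0.1018, 0.0644]
eef_rot: [3.056, 0.728, 0.0]
force: [-2.2, -4.0, 0.2]
opening: -0.0002
finger_force: 1.8
```

```bash
python3 p.py; python3 arc.py -60 2
```

```text
t 12.5 post [ 0.6195 -0.0943  0.1   ] r 0.1289 disc~ 0.576 gap tool xy [20.4  2. ] Ftool [-2.8  2.6 -0.7] p 0.59
time 12.5 beta -70.8 r 0.1278 toolx 26.8 z 0.0644 F [-1.3 -3.6  0.7]
[[np.float64(11.9), np.float64(4.1), 0, np.float64(-5.6), 0], [np.float64(24.5), np.float64(7.1), 0, np.float64(-11.2), 0]]
```

Scaled: 4 mm / 1000 = 0.004, 3 mm / 1000 = 0.003, -1.8 degrees / 360 = -0.005.

>>> drive_tool([
  [0.001,0.0002,0,-0.0011,0],
  [0.002,0.0003,0,-0.0025,0],
  [0.003,0.0005,0,-0.0036,0],
  [0.004,0.0006,0,-0.005,0],
  [0.004,0.0006,0,-0.005,0],
])

```text
time: 13.0
tool_pos: [0.6043, -0.1004, 0.0644]
eef_rot: [3.044, 0.776, 0.0]
force: [-1.5, -3.3, 0.7]
opening: 0.0002
finger_force: 1.5
```

Scaled: 4 mm / 1000 = 0.004, 3 mm / 1000 = 0.003, -1.8 degrees / 360 = -0.005.

>>> drive_tool([
  [0.001,0.0002,0,-0.0011,0],
  [0.002,0.0003,0,-0.0025,0],
  [0.003,0.0005,0,-0.0036,0],
  [0.004,0.0006,0,-0.005,0],
  [0.004,0.0006,0,-0.005,0],
])

```text
time: 13.5
tool_pos: [0.6081, -0.099, 0.0644]
eef_rot: [-3.032, -0.823, -0.001]
force: [-0.4, -1.2, -0.3]
opening: -0.0001
finger_force: 1.1
```

```bash
python3 p.py; python3 p.py
```

```text
t 13.6 post [ 0.6264 -0.0914  0.1   ] r 0.1297 disc~ 0.633 gap tool xy [19.5  2.7] Ftool [-1.6  1.2 -0.4] p 0.64
t 13.7 post [ 0.6265 -0.0911  0.1   ] r 0.1295 disc~ 0.635 gap tool xy [19.7  2.6] Ftool [-1.9  0.1 -0.3] p 0.97
```

Scaled: 4 mm / 1000 = 0.004, 3 mm / 1000 = 0.003, -1.8 degrees / 360 = -0.005.

>>> drive_tool([
  [0.001,0.0003,0,-0.0011,0],
  [0.002,0.0006,0,-0.0025,0],
  [0.003,0.0008,0,-0.0036,0],
  [0.004,0.001,0,-0.005,0],
  [0.004,0.001,0,-0.005,0],
])

```text
time: 14.2
tool_pos: [0.6123, -0.0975, 0.0643]
eef_rot: [-3.018, -0.871, -0.001]
force: [-0.0, 0.9, 0.3]
opening: 0.0002
finger_force: 0.0
```

Force and finger load fell to zero, so I'll check the post.

```bash
python3 p.py; python3 w.py 5
```

```text
t 14.3 post [ 0.6296 -0.0879  0.1   ] r 0.1285 disc~ 0.669 gap tool xy [19.8  0.9] Ftool [-1.1 -0.4  0.1] p 0.7
cam [ 0.678 -0.056  0.206] [-0.25 -0.16 -0.95]
hub [(array([250.,  16.]), 0.64)] [0.5609 0.0188 0.087 ]
orange_post [(array([266., 327.]), 0.79)] [ 0.6302 -0.0889  0.1   ]
{'time': np.float64(14.55), 'tool_pos': array([ 0.612, -0.098,  0.064]), 'eef_rot': array([3.019, 0.87 , 0.   ]), 'force': array([-0.035, -0.368, -0.103]), 'opening': np.float64(0.0), 'joint_pos': array([ 0.36 ,  0.557, -0.4  ,  1.841,  0.29 ,  0.801, -1.199])}
```

View pics/w5.png

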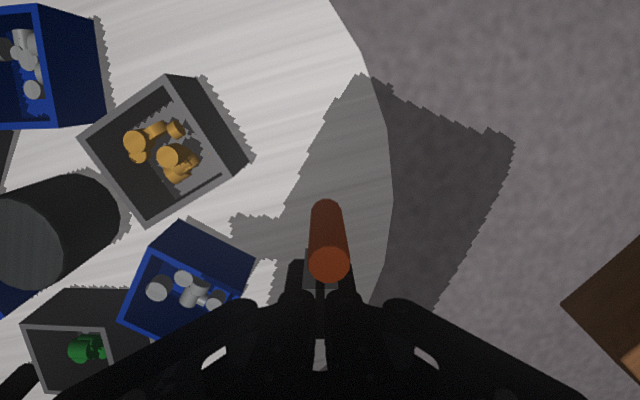

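The post at (328,262) is still at the fingers with no visible jump. The push has fallen away, perhaps because the roller is at the notch's lip. I'll go on in finer steps.

Scaled: 2 mm / 1000 = 0.002, 1.4 mm / 1000 = 0.0014, -0.9 degrees / 360 = -0.0025.

>>> drive_tool([
  [0.0007,0.0001,0,-0.0008,0],
  [0.0014,0.0002,0,-0.0017,0],
  [0.002,0.0003,0,-0.0025,0],
  [0.002,0.0003,0,-0.0025,0],
])

```text
time: 14.95
tool_pos: [0.6139, -0.0971, 0.0643]
eef_rot: [-3.012, -0.894, -0.0]
force: [0.1, 0.8, 0.6]
opening: 0.0003
finger_force: 0.0
```

```bash
python3 p.py; python3 p.py
```

```text
t 15.05 post [ 0.6317 -0.0888  0.1   ] r 0.1304 disc~ 0.678 gap tool xy [19.3  2.8] Ftool [0.4 0.6 0.3] p 0.74
t 15.15 post [ 0.63   -0.0885  0.1   ] r 0.1292 disc~ 0.669 gap tool xy [18.1  1.6] Ftool [-0.1 -0.9 -0.4] p 0.77
```

Scaled: 2 mm / 1000 = 0.002, 1.4 mm / 1000 = 0.0014, -0.9 degrees / 360 = -0.0025.

>>> drive_tool([
  [0.0007,0.0001,0,-0.0008,0],
  [0.0014,0.0002,0,-0.0017,0],
  [0.002,0.0003,0,-0.0025,0],
  [0.002,0.0003,0,-0.0025,0],
])

```text
time: 15.55
tool_pos: [0.6158, -0.0961, 0.0643]
eef_rot: [-3.004, -0.918, -0.0]
force: [0.4, 0.9, 0.0]
opening: 0.0001
finger_force: 0.0
```

```bash
python3 p.py; python3 p.py
```

```text
t 15.65 post [ 0.6336 -0.0874  0.1   ] r 0.1303 disc~ 0.697 gap tool xy [19.8  2.7] Ftool [ 0.  -0.7 -0.3] p 0.75
t 15.75 post [ 0.6336 -0.0869  0.1   ] r 0.1299 disc~ 0.698 gap tool xy [20.   2.2] Ftool [-0.1 -0.1 -0.2] p 0.62
```

```bash
python3 w.py 6|grep post
python3 - <<'E'
import cv2,numpy as np
for n in "3456":
    h=cv2.cvtColor(cv2.imread(f"pics/w{n}.png"),cv2.COLOR_BGR2HSV)
    m=((h[...,0]<12)&(h[...,1]>150)&(h[...,2]>60)).astype(np.uint8); m[:180]=0;m[:,:250]=0;m[:,400:]=0
    k,l,s,c=cv2.connectedComponentsWithStats(m); i=1+s[1:,4].argmax(); print(n,s[i],c[i].round(1))
E
```

```text
orange_post [(array([266., 326.]), 0.56)] [ 0.633  -0.0868  0.1   ]
3 [ 287  201   43   84 2209] [310.7 250.8]
4 [ 308  201   42   83 2426] [328.2 248.3]
5 [ 308  203   42   80 2081] [329.4 251.8]
6 [ 308  207   42   74 2027] [329.4 251.1]
```

Scaled: 2 mm / 1000 = 0.002, 1.4 mm / 1000 = 0.0014, -0.9 degrees / 360 = -0.0025.

>>> drive_tool([
  [0.0007,0.0001,0,-0.0008,0],
  [0.0014,0.0002,0,-0.0017,0],
  [0.002,0.0003,0,-0.0025,0],
  [0.002,0.0003,0,-0.0025,0],
])

```text
time: 16.4
tool_pos: [0.6175, -0.0953, 0.0643]
eef_rot: [-2.997, -0.942, -0.0]
force: [0.4, -0.1, 0.4]
opening: -0.0
finger_force: 0.0
```

```bash
python3 p.py; python3 w.py 7|grep post
python3 - <<'E'
import cv2,numpy as np
for n in "7":
    h=cv2.cvtColor(cv2.imread(f"pics/w{n}.png"),cv2.COLOR_BGR2HSV)
    m=((h[...,0]<12)&(h[...,1]>150)&(h[...,2]>60)).astype(np.uint8); m[:180]=0;m[:,:250]=0;m[:,400:]=0
    k,l,s,c=cv2.connectedComponentsWithStats(m); i=1+s[1:,4].argmax(); print(n,s[i],c[i].round(1))
E
```

```text
t 16.5 post [ 0.636  -0.0843  0.1   ] r 0.1292 disc~ 0.725 gap tool xy [21.6  1.5] Ftool [ 0.1 -0.4  0.1] p 0.89
orange_post [(array([262., 329.]), 0.73)] [ 0.6365 -0.0854  0.1   ]
7 [ 308  198   42   80 1957] [329.6 248.6]
```

Zero force, yet the disc moves on by itself and slowly opens a gap, so it may be creeping into the notch. I'll wait and watch without moving.

>>> drive_tool([
  [0,0,0,0,0],
  [0,0,0,0,0],
  [0,0,0,0,0],
  [0,0,0,0,0],
  [0,0,0,0,0],
  [0,0,0,0,0],
  [0,0,0,0,0],
  [0,0,0,0,0],
  [0,0,0,0,0],
  [0,0,0,0,0],
])

```text
time: 17.75
tool_pos: [0.6174, -0.0954, 0.0643]
eef_rot: [-2.997, -0.941, -0.0]
force: [-1.0, 0.4, -0.3]
opening: 0.0003
finger_force: 0.0
```

```bash
python3 p.py; python3 w.py 8|grep post
cat > seg.py <<'E'
import cv2,numpy as np,sys
h=cv2.cvtColor(cv2.imread(f"pics/w{sys.argv[1]}.png"),cv2.COLOR_BGR2HSV)
m=((h[...,0]<12)&(h[...,1]>150)&(h[...,2]>60)).astype(np.uint8); m[:120]=0;m[:,:250]=0;m[:,400:]=0
k,l,s,c=cv2.connectedComponentsWithStats(m); i=1+s[1:,4].argmax(); print(s[i],c[i].round(1),"bottom",s[i][1]+s[i][3])
E
python3 seg.py 8
```

```text
t 17.85 post [ 0.6371 -0.0849  0.1   ] r 0.1304 disc~ 0.729 gap tool xy [22.2  2.6] Ftool [-0.7  0.2  0.4] p 0.84
orange_post [(array([260., 328.]), 0.97)] [ 0.6372 -0.0847  0.1   ]
[ 308  200   42   78 1958] [329.6 248.7] bottom 278
```

Stationary now, with a gap of about 2 mm. It moved about 11 mm by itself, as expected. A very gentle contact will show whether it holds.

Scaled: 2.5 mm / 1000 = 0.0025, 2 mm / 1000 = 0.002.

>>> drive_tool([
  [0.0005,0.0001,0,0,0],
  [0.001,0.0001,0,0,0],
  [0.0015,0.0002,0,0,0],
  [0.002,0.0002,0,0,0],
  [0.0025,0.0003,0,0,0],
  [0.0025,0.0003,0,0,0],
])

```text
time: 18.7
tool_pos: [0.6197, -0.0942, 0.0643]
eef_rot: [-2.997, -0.941, 0.0]
force: [-0.8, 0.1, -0.1]
opening: -0.0001
finger_force: 0.2
```

```bash
python3 p.py; python3 w.py 9|grep post;python3 seg.py 9
```

```text
t 18.8 post [ 0.6201 -0.0136  0.1   ] r 0.0695 disc~ 1.161 gap tool xy [ 46.4 -65.9] Ftool [-1.3 -0.2  0.1] p 0.63
orange_post [(array([269., 328.]), 0.65)] [ 0.6363 -0.0857  0.1   ]
[ 307  205   42   79 2040] [328.6 253.4] bottom 284
```

Scaled: 1.2 mm / 1000 = 0.0012, 0.8 mm / 1000 = 0.0008.

>>> drive_tool([
  [0.0004,0,0,0,0],
  [0.0008,0,0,0,0],
  [0.0012,0.0001,0,0,0],
  [0.0012,0.0001,0,0,0],
])

```text
time: 19.45
tool_pos: [0.6201, -0.094, 0.0643]
eef_rot: [2.997, 0.941, -0.002]
force: [-6.0, -2.3, 4.2]
opening: -0.0001
finger_force: 2.9
```

```bash
python3 p.py; python3 p.py
```

```text
t 19.55 post [ 0.6369 -0.0836  0.1   ] r 0.1293 disc~ 0.734 gap tool xy [19.6  1.1] Ftool [-5.4 -1.3 -4.6] p 0.89
t 19.65 post [ 0.6367 -0.085   0.1   ] r 0.1302 disc~ 0.727 gap tool xy [18.7  2.1] Ftool [-6.3 -1.6 -3.6] p 0.69
```

It holds at about 6 N with no movement (disc ≈0.73), so the roller is in the notch. I'll back off and move over behind the lever.

Scaled: -333 mm / 1000 = -0.333, -180 mm / 1000 = -0.18, 25 degrees / 360 = 0.0694.

>>> drive_tool([
  [-0.005,0,0,0,0],
  [-0.01,0,0,0,0],
  [-0.01,0,-0.045,0,0],
  [-0.01,0,-0.09,0,0],
  [-0.01,0,-0.135,0,0],
  [-0.01,0,-0.18,0,0],
  [0,-0.333,-0.18,0.0694,0],
  [0,-0.333,-0.18,0.0694,0],
  [0,-0.333,-0.18,0.0694,0],
  [0,-0.333,-0.18,0.0694,0],
  [0,-0.333,-0.18,0.0694,0],
  [0,-0.333,-0.18,0.0694,0],
  [0,-0.333,-0.18,0.0694,0],
  [0,-0.333,-0.18,0.0694,0],
  [0,-0.333,-0.18,0.0694,0],
  [0,-0.333,-0.18,0.0694,0],
  [0,-0.333,-0.18,0.0694,0],
])

```text
time: 21.35
tool_pos: [0.4308, 0.1786, 0.2442]
eef_rot: [3.13, 0.267, -0.0]
force: [0.3, -0.4, 0.3]
opening: -0.0005
finger_force: 0.0
```

```bash
python3 w.py 10; python3 m.py | grep -A3 lever
```

```text
cam [0.507 0.192 0.386] [-0.3  -0.05 -0.95]
hub [(array([ 70., 527.]), 0.83)] [0.5594 0.0216 0.087 ]
lever_pivot [(array([ 72., 321.]), 0.96)] [0.525  0.1941 0.08  ]
lever_ball [(array([127., 320.]), 0.93)] [0.4859 0.1883 0.152 ]
{'time': np.float64(21.6), 'tool_pos': array([0.43 , 0.179, 0.244]), 'eef_rot': array([-3.13 , -0.269,  0.   ]), 'force': array([0.455, 0.955, 0.668]), 'opening': np.float64(-0.0), 'joint_pos': array([ 0.049,  0.111, -0.615,  2.01 ,  0.074,  1.042, -2.   ])}
lever_pivot scene [(array([192., 374.]), 0.7)] [0.529 0.191 0.08 ]
lever_pivot side [(array([188., 311.]), 0.66), (array([220., 349.]), 0.21)] [0.521 0.183 0.08 ]
   tri [0.5209 0.1942 0.074 ] [0.0001 0.0001]
lever_ball scene [(array([164., 368.]), 0.57)] 
lever_ball side [(array([168., 301.]), 0.73), (array([172., 307.]), 0.37)] 
   tri [0.49   0.1827 0.159 ] [0.0018 0.0018]
carousel scene [(array([224., 320.]), 0.89), (array([192., 372.]), 0.74)] [0.541 0.023 0.   ]
carousel side [(array([230., 325.]), 0.76), (array([188., 311.]), 0.33)] [0.561 0.021 0.   ]
```

View pics/w10.png

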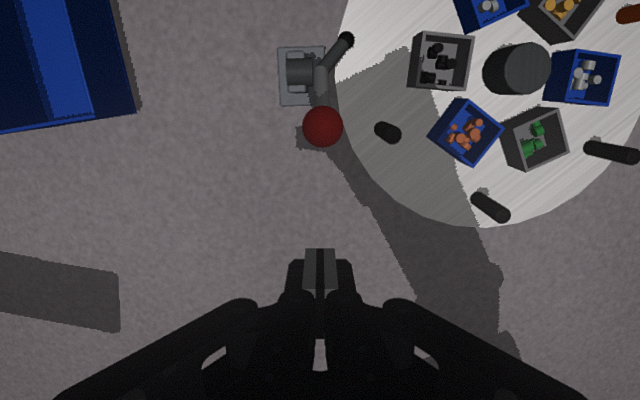

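The ball at (322,126) is straight ahead of the fingers, 57 mm along tool x and centred. The lever is at about 0.07 rad. I'll descend to the ball's height and push.

Scaled: 98 mm / 1000 = 0.098, 80 mm / 1000 = 0.08.

>>> drive_tool([
  [0,0,0.04,0,0],
  [0,0,0.08,0,0],
  [0,0,0.098,0,0],
  [0.006,0,0.098,0,0],
  [0.012,0,0.098,0,0],
  [0.018,0,0.098,0,0],
  [0.024,0,0.098,0,0],
  [0.028,0,0.098,0,0],
  [0.031,0,0.098,0,0],
  [0.034,0,0.098,0,0],
  [0.037,0,0.098,0,0],
  [0.04,0,0.098,0,0],
  [0.043,0,0.098,0,0],
  [0.046,0,0.098,0,0],
  [0.05,0,0.098,0,0],
  [0.054,0,0.098,0,0],
  [0.058,0,0.098,0,0],
  [0.062,0,0.098,0,0],
  [0.066,0,0.098,0,0],
  [0.07,0,0.098,0,0],
])

```text
time: 24.2
tool_pos: [0.4997, 0.1917, 0.1464]
eef_rot: [-3.13, -0.27, -0.0]
force: [-1.3, -0.6, 1.7]
opening: 0.0
finger_force: 0.9
```

```bash
python3 w.py 11; cat > seg2.py <<'E'
E
rm seg2.py
```

```text
cam [0.576 0.205 0.288] [-0.3  -0.05 -0.95]
hub [(array([176., 598.]), 0.81)] [0.5601 0.0218 0.087 ]
orange_post [(array([179., 323.]), 0.21)] [0.5301 0.1956 0.1   ]
lever_pivot [(array([176., 322.]), 0.97)] [0.5269 0.1955 0.08  ]
lever_ball [(array([234., 324.]), 0.56), (array([174., 598.]), 0.33)] [0.5187 0.1937 0.152 ]
{'time': np.float64(24.45), 'tool_pos': array([0.499, 0.192, 0.146]), 'eef_rot': array([-3.13, -0.27, -0.  ]), 'force': array([-0.309,  0.179, -0.45 ]), 'opening': np.float64(0.0), 'joint_pos': array([-0.013,  0.349, -0.566,  1.973,  0.239,  0.884, -2.104])}
```

View pics/w11.png

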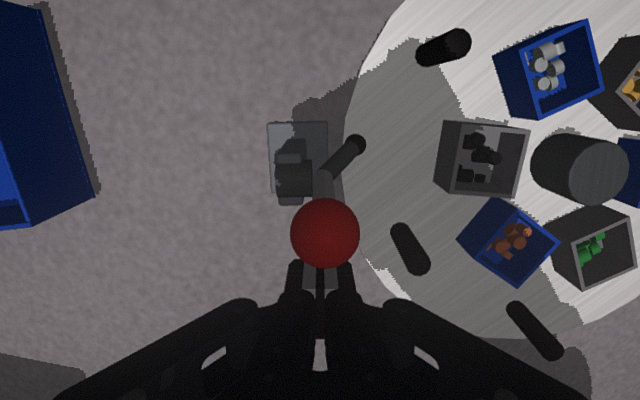

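The ball at (325,233) is against the fingertips and swinging over nicely. I'll continue.

Scaled: 38 mm / 1000 = 0.038, 37 mm / 1000 = 0.037.

>>> drive_tool([
  [0.003,0,0,0,0],
  [0.006,0,0,0,0],
  [0.009,0,0,0,0],
  [0.012,0,0,0,0],
  [0.015,0,0,0,0],
  [0.018,0,0,0,0],
  [0.021,0,0,0,0],
  [0.024,0,0,0,0],
  [0.026,0,0,0,0],
  [0.028,0,0,0,0],
  [0.03,0,0,0,0],
  [0.032,0,0,0,0],
  [0.034,0,0,0,0],
  [0.036,0,0,0,0],
  [0.037,0,0,0,0],
  [0.038,0,0,0,0],
])

```text
time: 26.05
tool_pos: [0.5366, 0.198, 0.1462]
eef_rot: [3.13, 0.27, -0.001]
force: [-2.9, -0.7, -1.8]
opening: -0.0002
finger_force: 1.5
```

Scaled: 3 mm / 1000 = 0.003, 2.5 mm / 1000 = 0.0025.

>>> drive_tool([
  [0.0007,0,0,0,0],
  [0.0014,0,0,0,0],
  [0.002,0,0,0,0],
  [0.0025,0,0,0,0],
  [0.003,0,0,0,0],
])

```text
time: 26.55
tool_pos: [0.5396, 0.1986, 0.1463]
eef_rot: [-3.13, -0.27, 0.0]
force: [-4.3, -0.6, -2.2]
opening: -0.0002
finger_force: 1.8
```

Scaled: 4 mm / 1000 = 0.004, 3 mm / 1000 = 0.003.

>>> drive_tool([
  [0.001,0,0,0,0],
  [0.002,0,0,0,0],
  [0.003,0,0,0,0],
  [0.004,0,0,0,0],
  [0.004,0,0,0,0],
])

```text
time: 27.05
tool_pos: [0.5438, 0.1993, 0.1464]
eef_rot: [-3.13, -0.27, -0.0]
force: [-3.8, -0.0, -2.7]
opening: -0.0
finger_force: 1.7
```

Scaled: 3 mm / 1000 = 0.003, 2 mm / 1000 = 0.002.

>>> drive_tool([
  [0.001,0,0,0,0],
  [0.002,0,0,0,0],
  [0.003,0,0,0,0],
  [0.003,0,0,0,0],
])

```text
time: 27.45
tool_pos: [0.5457, 0.1997, 0.1462]
eef_rot: [3.129, 0.27, -0.003]
force: [-11.6, -2.4, 1.8]
opening: -0.0001
finger_force: 5.6
```

Scaled: 1.4 mm / 1000 = 0.0014, 0.7 mm / 1000 = 0.0007.

>>> drive_tool([
  [0.0007,0,0,0,0],
  [0.0014,0,0,0,0],
  [0.0014,0,0,0,0],
])

```text
time: 27.75
tool_pos: [0.5459, 0.1997, 0.146]
eef_rot: [3.129, 0.271, -0.006]
force: [-19.8, -4.4, 6.9]
opening: -0.0
finger_force: 9.7
```

Scaled: -150 mm / 1000 = -0.15, -140 mm / 1000 = -0.14.

>>> drive_tool([
  [-0.005,0,0,0,0],
  [-0.015,0,0,0,0],
  [-0.03,0,0,0,0],
  [-0.045,0,-0.01,0,0],
  [-0.06,0,-0.05,0,0],
  [-0.075,0,-0.095,0,0],
  [-0.09,0,-0.14,0,0],
  [-0.09,0,-0.15,0,0],
  [-0.09,0,-0.15,0,0],
  [-0.09,0,-0.15,0,0],
])

```text
time: 28.75
tool_pos: [0.4594, 0.1844, 0.2958]
eef_rot: [3.13, 0.269, 0.001]
force: [0.4, -0.4, -0.8]
opening: -0.0001
finger_force: 0.0
```

```bash
sed -i 's/lever_ball=.152/lever_ball=.1525/' w.py; python3 w.py 12; python3 m.py 2
python3 - <<'E'
import cv2,numpy as np
a=cv2.imread('pics/w12.png');b=cv2.imread('pics/scene2.png')[120:300,130:520]
b=cv2.resize(b,(640,295));cv2.imwrite('pics/f.png',np.vstack([cv2.resize(a,(480,300)),cv2.resize(b,(480,222))]))
E
```

```text
cam [0.535 0.198 0.438] [-0.3  -0.05 -0.95]
hub [(array([100., 495.]), 0.97)] [0.5626 0.0219 0.087 ]
orange_post [(array([ 48., 618.]), 0.56)] [ 0.6343 -0.0807  0.1   ]
lever_pivot [(array([102., 322.]), 0.72)] [0.5283 0.1946 0.08  ]
lever_ball [(array([ 49., 320.]), 0.69)] [0.5699 0.2034 0.1525]
{'time': np.float64(29.0), 'tool_pos': array([0.459, 0.185, 0.295]), 'eef_rot': array([-3.13e+00, -2.70e-01,  3.00e-03]), 'force': array([-0.114, -0.046,  0.494]), 'opening': np.float64(0.0), 'joint_pos': array([ 0.063,  0.116, -0.616,  1.889,  0.072,  1.161, -1.977])}
hub scene [(array([206., 321.]), 0.66), (array([279., 200.]), 0.57)] [0.573 0.018 0.087]
hub side [(array([209., 323.]), 0.77), (array([319., 275.]), 0.55)] [0.557 0.011 0.087]
   tri [0.5582 0.0221 0.0786] [0.0023 0.0023]
orange_post scene [(array([221., 288.]), 0.6), (array([249., 171.]), 0.18)] [ 0.635 -0.089  0.1  ]
orange_post side [(array([220., 347.]), 0.72)] [ 0.626 -0.088  0.1  ]
   tri [ 0.6277 -0.0866  0.0969] [0.0025 0.0025]
lever_pivot scene [(array([191., 374.]), 0.6)] [0.525 0.195 0.08 ]
lever_pivot side [(array
[... 887 characters left out ...]
.0042 0.0042]
carton scene [(array([280., 200.]), 0.72)] [ 0.701 -0.335 -0.   ]
carton side [(array([295., 384.]), 0.91), (array([220., 347.]), 0.52)] [ 0.709 -0.343  0.   ]
   tri [ 7.071e-01 -3.372e-01  3.000e-04] [0.0047 0.0047]
cleaner_can scene [(array([249., 170.]), 0.74)] [ 0.557 -0.415  0.   ]
cleaner_can side [(array([318., 334.]), 0.67), (array([319., 274.]), 0.37)] [ 0.559 -0.43  -0.   ]
   tri [ 0.5568 -0.4185 -0.0051] [0.0048 0.0048]
{'time': np.float64(30.0), 'tool_pos': array([0.459, 0.185, 0.296]), 'eef_rot': array([-3.13, -0.27,  0.  ]), 'force': array([0.082, 0.1  , 0.764]), 'opening': np.float64(0.0)}
[[ 0.985  0.171 -0.   ]
 [ 0.171 -0.985  0.   ]
 [-0.    -0.    -1.   ]]
```

View pics/f.png

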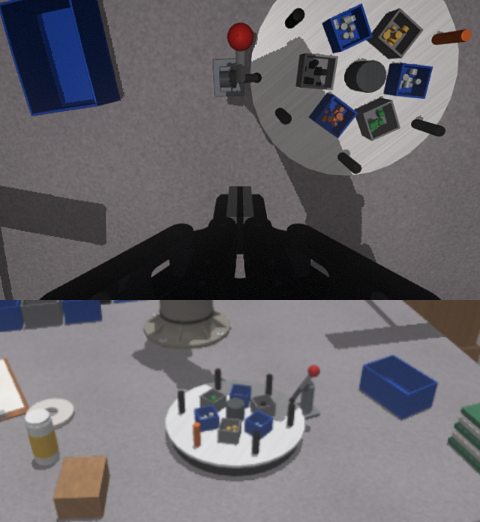

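The ball now leans to +x, about 43 mm past the pivot, and the hard stop took 20 N without yielding. The orange post is still at its notch position and the other things haven't moved.

```bash
python3 -c "
from workcell import robot
print(robot.close_job())"
```

```text
the job is handed in; nothing more can be done
None
```

The job is handed in: the disc was pushed to about 0.73 rad, where it held against about 6 N as it should in the notch. The clamp lever was then pushed over to its hard stop, and nothing else on the bench was touched.

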